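Latch the flask warmer's drawer

TASK

The sprung drawer of the white flask warmer has been left open. Lift the steel latch bar on its front (the black knob on its end is there to hold), bring the drawer in with the bar raised, and let the bar drop over the keeper's lip into the notch, fully down, so that the drawer stays shut by itself when you let go. Be gentle: the keeper may have been shifted, so feel for the notch and do not force the bar against it, and leave the things standing around where they are.

Things in the scene. Friction and masses are not known exactly. Their poses are not given: they have to be found in the camera images.
- warmer: White low box (the warmer), 220 x 280 mm in plan, top 85 mm above the table, fixed to the table. Origin: centre of its underside, on the table. Its -x side is the front with the drawer, +x points the way the drawer is pushed shut, z up.
- drawer (a joint): Opening of the drawer (m) along the warmer's x: 0 = right in, 0.105 = fully out to -x. A spring of 80 N/m, relaxed at 0.08, and 2.4 N of friction act on it: let go near shut it pops out to about 0.05, and it takes 7 to 8 N to push in there. The front panel is 250 mm wide, its edge 78 mm above the table. Latched, it reads about 0.008 to 0.04, depending on the keeper.
- latch (a joint): Angle of the latch bar (rad): 0 = level, as it lies on the notch's floor; positive = lifted, up to 0.45; free, it hangs at -0.03. Flat steel bar, 8 mm thick (along x), 14 mm high, about 0.25 kg, lying along the warmer's y across the drawer's front. It turns freely about pivot and reaches 300 mm from there towards -y.
- pivot (a point): The latch bar's pivot, on the bar's centre line, 100 mm above the table near the left end of the drawer's front; it travels with the drawer. In the warmer's frame: x = -152 mm minus the drawer's opening, y = +90 mm. The pivot axis is the warmer's x.
- knob (a point): Centre of the black knob on the bar's free end: an upright cylinder 18 mm across, 36 mm tall, on a 12 mm stem. With the bar level it is 285 mm from the pivot towards the warmer's -y and 55 mm above it, 155 mm above the table. The knob leans with the bar as it is lifted.
- keeper_mark (a point): Nominal centre of the keeper's notch floor, 93 mm above the table, at (-174, -158, 93) mm in the warmer's frame. The true keeper stands up to 14 mm either way along the warmer's x from this mark: find it by touch. Steel, 14 mm wide in y; notch 12 mm long in x, open above; front lip (-x side) 16 mm high and 8 mm thick; rear wall (+x side) 45 mm high, 10 mm thick.
- flask_top: Bystander: clear culture flask with an orange cap, 85 x 65 x 28 mm, lying on top of the warmer. Origin: centre of the underside.
- flask_side: Bystander: larger culture flask with an orange cap, 98 x 75 x 28 mm, lying on the table to the right. Origin: centre of the underside.
- dish: Bystander: round dish stack, 60 mm across, 28 mm high, on the table beside the keeper. Origin: centre of the underside.
- jar: Bystander: small amber jar, 38 mm across, 55 mm high, in front of the drawer. Origin: centre of the underside.
- media: Bystander: amber bottle, 66 mm across, 150 mm high, to the right. Origin: centre of the underside.
- tipbox: Bystander: blue tip box, 120 x 85 x 60 mm, to the right. Origin: centre of the underside.
- beaker: Bystander: white beaker, 68 mm across, 85 mm high, to the left. Origin: centre of the underside.

How it is judged:
By the outcome, as a careful person would: the job done as asked, in the order asked, and still so for the second after the job is handed in, with the robot touching nothing.
It also fails if it takes over 54 s, if anything falls off the work surface, if the arm or the gripper's body presses on something with over 40 N, if the wrist force passes 120 N, or if a joint passes its speed limit or range.

ROBOT

A 6-joint arm with a two-finger parallel gripper is mounted at the origin on the work surface. World frame = base frame: x ahead of the robot, y to its left, z up, the work surface at z = 0. Lengths are in m, angles in degrees, forces in N, time in s.
With the tool pointing down it reaches from about 0.375 to 0.9 m from the base axis. Payload 3.1 kg.
Tool frame: the origin (TCP) lies at the very end of the fingers, on their centre line; the grasp point (between the pads) lies behind it (bot.grip_depth is the z of the grasp point in the tool frame, in m); z points along the fingers, y is the direction in which the jaws open and shut (so a half turn about z gives the same grasp; the last joint's range is limited). The gripper opens to 87 mm and grips with 3 to 60 N. Pads are 19 mm wide; open, the fingers measure 117 mm over their backs; the gripper's body (75 mm by 190 mm) begins 51 mm behind the grasp point.
Start: joints at [54.288, 30.224, 82.088, -0, 67.689, -10.227], TCP at [0.269, 0.564, 0.223] pointing down, gripper open.
Joint ranges: [-176.69, 176.69], [-43.24, 126.21], [12.49, 139.97], [-82, 262], [0, 151.66], [-163.58, 163.58]. Speed limits (degrees/s): [159.86, 159.86, 180, 180, 180, 180].

INTERFACE

Orientations are given as a 3x3 rotation matrix whose columns are the frame's x, y, z axes.
In Python, from rig import bot, vision gives the robot as it stands. The module is installed in compiled form; this text tells all that it offers.
- The arm moves only by the shell command python3 -m jog 'ROWS'. ROWS is JSON, a list of rows, each a list of 3 entries, a list of its own where there are three numbers: the shift along the tool's x, y, z in mm, then the turn, a rotation vector about the tool's x, y, z in degrees, then the closure, from 0 (fully open) to 1 (shut). In form: [[[dx, dy, dz], [wx, wy, wz], fingers], ...]. A call has 1 to 12 rows; each row is the pose to reach, as a shift and turn from the pose commanded when the call began, along the tool's axes at that moment; what a row does not reach only later rows make up. A row lasts 1/12 s, in which the tool goes at most 41.7 mm and 7.16 degrees, less where a joint would pass 70% of its speed; a pose out of reach is approached as far as the arm can. A call with a gripper value outside its range is refused whole. The fingers move at their own pace and stop on an object; the grip force is fixed at half the most. Time passes only in rows, so rows that repeat a pose let the fingers close. It gives the time, the measured TCP pose, the force and the opening at its end, in the units of the state.
- bot.read_state(): the state, without advancing time (a new reading comes with each control period).
- vision.capture(name): name is "scene" or "top" or "wrist"; returns the picture (400x640x3 uint8, red, green, blue); there is no depth.
- vision.camera_info(name): a dict with "intrinsics" (3x3 intrinsics, pixels), "camera_from_world" (4x4, takes a point from world to camera coordinates); the wrist camera has in their place "mount" (4x4, takes a point from camera to tool coordinates, whose origin is the TCP and whose axes are the flange's). Camera axes: x right, y up, looking along -z (the intrinsics and any distortion apply to the point x, -y, -z); pixel columns grow to the right and rows downward; lengths in m; the calibration is good to about 2 mm. A picture is of the moment at which its call begins: read the wrist's pose just before it. camera_info takes no time and is no camera call.
- bot.hand_in(): hands the job in, once; it reports no verdict.
The state is a dict: "time_s": time; "joint_positions": joint angles; "qvel": joint speeds; "tau": joint torques, N m; "position": TCP position; "tcp_rot": TCP orientation; "force": force on the tool from outside, world axes, zero at the start; "moment": the same for the moment, N m; "opening": opening from 0.0 (shut) to 1.0 (fully open).
Only numpy, scipy, OpenCV 4.12 (cv2) and the standard library are available. Lean on these libraries where they do the work, as an engineer would, in place of code of your own. Each camera call takes 0.05 s, during which the arm holds its last target. There are 200 camera calls.

## Working session

There is one attempt and no reset: what is moved stays moved. The work goes in short steps, Python scripts to look and compute and a shell command to move; the robot and the scene stay as the last step left them, time stands still between calls to the robot, and variables do not carry over. Pictures are saved under pics/ and viewed, about 8 in all and at most 12, crops included, and the job is handed in when it is done.

```bash
mkdir -p pics
python3 - <<'E'
from rig import bot, vision
import cv2,numpy as np
s=bot.read_state();print(s,bot.grip_depth)
for n in("scene","top"):
    im=vision.capture(n);cv2.imwrite(f"pics/{n}0.png",im[:,:,::-1])
    i=vision.camera_info(n);print(n,{k:np.round(v,4).tolist() if not isinstance(v,str) else v for k,v in i.items()})
E
```

```text
{'time_s': 0.0, 'joint_positions': array([ 5.42877487e+01,  3.02775893e+01,  8.21561925e+01, -1.19152432e-03,
        6.76877597e+01, -1.02288944e+01]), 'qvel': array([ 0.04875298, -0.04974904,  0.04531676, -0.01106406, -0.02752859,
        0.03161683]), 'tau': array([-1.08033979e-03, -4.40043175e+01, -1.76589578e+01,  6.33393601e-02,
        5.81344077e-02, -1.65278061e-04]), 'position': array([0.26847087, 0.56359949, 0.22158746]), 'tcp_rot': array([[-9.02713486e-01,  4.30240475e-01, -1.22261143e-03],
       [ 4.30242064e-01,  9.02711893e-01, -1.73363593e-03],
       [ 3.57785534e-04, -2.09099540e-03, -9.99997750e-01]]), 'force': array([-0.53910774,  0.19903846,  0.21038021]), 'moment': array([-0.03556216, -0.00380761,  0.05186225]), 'opening': 1.001220741074704} -0.0187
scene {'intrinsics': [[439.6115, 0.0, 310.1965], [0.0, 439.6115, 194.9087], [0.0, 0.0, 1.0]], 'camera_from_world': [[-0.8552, 0.5183, -0.0018, 0.4699], [-0.3612, -0.5934, 0.7193, 0.1277], [0.3717, 0.6158, 0.6947, -1.5554], [0.0, 0.0, 0.0, 1.0]]}
top {'intrinsics': [[441.3614, 0.0, 312.0636], [0.0, 441.3614, 198.8354], [0.0, 0.0, 1.0]], 'camera_from_world': [[-0.0689, -0.9976, -0.0015, 0.0299], [0.969, -0.0673, 0.2379, -0.598], [-0.2374, 0.015, 0.9713, -1.431], [0.0, 0.0, 0.0, 1.0]]}
```

View pics/scene0.png

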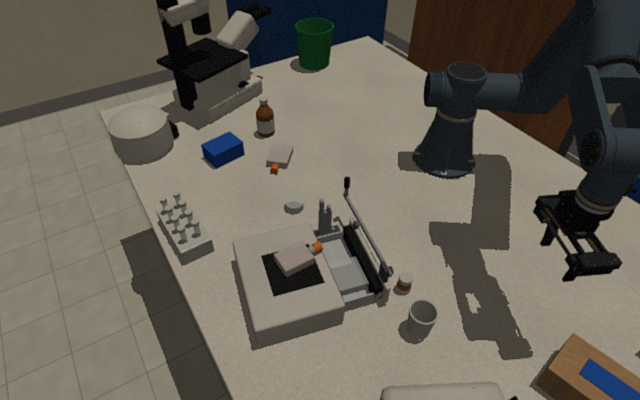

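View pics/top0.png

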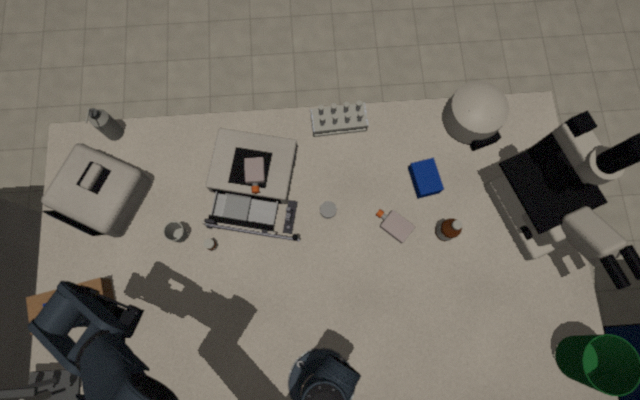

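The warmer is at about (250,165) in the top view, its drawer is open towards the robot, and the knob is at (297,237) top and (347,184) scene. Next I'll enlarge both.

Run:
```python
import cv2
a=cv2.imread("pics/top0.png")[120:250,195:345];cv2.imwrite("pics/top0c.png",cv2.resize(a,None,fx=5,fy=4.5,interpolation=cv2.INTER_CUBIC) if 0 else cv2.resize(a,None,fx=4.5,fy=4.5,interpolation=cv2.INTER_CUBIC))
a=cv2.imread("pics/scene0.png")[170:345,225:420];cv2.imwrite("pics/scene0c.png",cv2.resize(a,None,fx=4,fy=4,interpolation=cv2.INTER_CUBIC)[:600])
```

```text
(no output)
```

View pics/top0c.png

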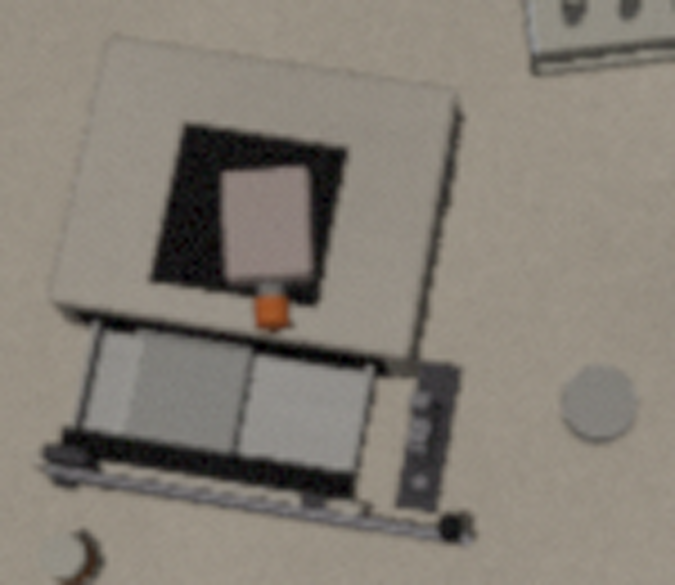

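View pics/scene0c.png

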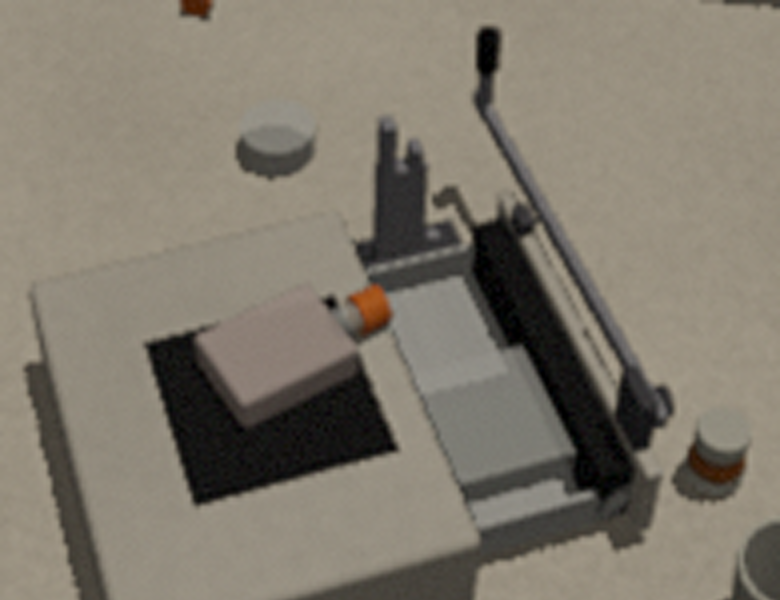

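The crops show the warmer's top corners, the knob and the keeper clearly, so I can fit the pose.

```bash
cat > h.py <<'E'
import numpy as np
from rig import bot, vision
from scipy.optimize import least_squares
def proj(n,P):
    i=vision.camera_info(n);T=np.array(i["camera_from_world"]);K=np.array(i["intrinsics"])
    p=T[:3,:3]@P+T[:3,3];q=K@np.array([p[0],-p[1],-p[2]]);return q[:2]/q[2]
E
python3 - <<'E'
from h import *
t=lambda u,v:np.array([(u+.5)/4.5-.5+195,(v+.5)/4.5-.5+120])
s=lambda u,v:np.array([(u+.5)/4-.5+225,(v+.5)/4-.5+170])
def W(p,P): c,n=np.cos(p[2]),np.sin(p[2]); return np.array([p[0]+c*P[0]-n*P[1],p[1]+n*P[0]+c*P[1],P[2]])
def obs(p):
    d,a,k=p[3:6]
    kn=np.array([-.152-d,.09-.285*np.cos(a)-.055*np.sin(a)*-1*-1,.1+.285*np.sin(a)+.055*np.cos(a)])
    C=lambda i,j:np.array([i*.11,j*.14,.085])
    return [("top",C(1,1),t(113,37)),("top",C(1,-1),t(460,100)),("top",C(-1,-1),t(415,362)),("top",C(-1,1),t(52,303)),
    ("scene",C(1,-1),s(33,287)),("scene",C(-1,-1),s(335,215)),("scene",C(-1,1),s(480,545)),
    ("top",kn,t(457,527)),("scene",kn,s(488,48)),
    ("scene",np.array([-.184+k,-.158,.109]),s(416,146)),("scene",np.array([-.163+k,-.158,.138]),s(387,121))]
def f(p): return np.concatenate([proj(n,W(p,P))-o for n,P,o in obs(p)])
r=least_squares(f,[.6,.15,-.15,.08,0,0]);p=r.x
print(np.round(p,4),np.degrees(p[2]));print(np.round(r.fun.reshape(-1,2),1).tolist())
for n,P,o in obs(p)[7:]: print(n,np.round(W(p,P),4))
print("pivot",W(p,[-.152-p[3],.09,.1]),"mark",W(p,[-.174,-.158,.093]))
st=bot.read_state(); 
c,n=np.cos(p[2]),np.sin(p[2]); print("warmer x in tool",st["tcp_rot"].T@[c,n,0],"y",st["tcp_rot"].T@[-n,c,0], "knob-tcp world",W(p,obs(p)[7][1])-st["position"])
# jar, beaker positions
def ray(n,uv,z):
    return least_squares(lambda q:proj(n,np.array([q[0],q[1],z]))-uv,[.5,0]).x
print("jar top",ray("top",t(68,555),.055),"dish",ray("top",t(599,401),.028))
E
```

```text
[ 0.7376  0.1875 -0.235   0.0856 -0.0112  0.0124] -13.463107984175853
[[-0.9, -0.7], [0.4, -2.4], [-0.9, -0.2], [-1.3, -0.3], [-1.5, -1.8], [1.2, -2.4], [1.1, -1.4], [-1.8, -0.3], [-0.1, -0.3], [-0.2, -0.3], [0.2, 0.2]]
top [0.4612 0.0538 0.1518]
scene [0.4612 0.0538 0.1518]
scene [0.5339 0.0738 0.109 ]
scene [0.5544 0.0689 0.138 ]
pivot [0.52744404 0.33033559 0.1       ] mark [0.53157296 0.07433953 0.093     ]
warmer x in tool [-9.78082093e-01  2.08218396e-01 -7.20823720e-04] y [ 0.20821939  0.97808047 -0.00180929] knob-tcp world [ 0.19275921 -0.50988861 -0.06987354]
jar top [0.47423022 0.3423154 ] dish [ 0.57018198 -0.06421225]
```

```bash
python3 -m jog '[[[-20,-19,0],[0,0,4],0],[[-50,-48,0],[0,0,10],0],[[-80,-77,0],[0,0,16],0],[[-110,-105,0],[0,0,22],0],[[-140,-134,0],[0,0,28],0],[[-170,-163,0],[0,0,34],0],[[-200,-192,0],[0,0,40],0],[[-230,-221,0],[0,0,46],0],[[-260,-249,0],[0,0,52],0],[[-290,-278,0],[0,0,58],0],[[-320,-307,0],[0,0,64],0],[[-345,-331,0],[0,0,69],0]]' && python3 -m jog '[[[-25,37,0],[0,0,4],0],[[-44,55,0],[0,0,7],0],[[-55,64,0],[0,0,9],0],[[-55,64,0],[0,0,9],0]]'
python3 - <<'E'
from h import *
import cv2
s=bot.read_state();print(s["time_s"],s["position"],s["tcp_rot"].round(3).tolist(),s["force"])
im=vision.capture("wrist");cv2.imwrite("pics/w1.png",im[:,:,::-1])
i=vision.camera_info("wrist");print({k:np.round(v,4).tolist() for k,v in i.items() if not isinstance(v,str)})
E
```

```text
time_s: 1.1
position: [0.4383, 0.1144, 0.2225]
tcp_rot: [[0.084, 0.996, 0.0], [0.996, -0.084, -0.0], [-0.0, 0.0, -1.0]]
force: [1.5, 0.0, 0.4]
opening: 0.999
time_s: 1.43
position: [0.4995, 0.0546, 0.2223]
tcp_rot: [[0.238, 0.971, 0.001], [0.971, -0.238, -0.001], [-0.0, 0.001, -1.0]]
force: [0.5, 0.2, -0.3]
opening: 0.999
1.4333 [0.49946036 0.05462442 0.2223145 ] [[0.238, 0.971, 0.001], [0.971, -0.238, -0.001], [-0.0, 0.001, -1.0]] [ 0.47249563  0.24547019 -0.31347397]
{'intrinsics': [[286.7116, 0.0, 317.3162], [0.0, 286.7116, 198.6038], [0.0, 0.0, 1.0]], 'mount': [[0.0002, 0.953, 0.3031, 0.0835], [1.0, -0.0003, 0.0001, -0.0008], [0.0002, 0.3031, -0.953, -0.1617], [0.0, 0.0, 0.0, 1.0]]}
```

View pics/w1.png

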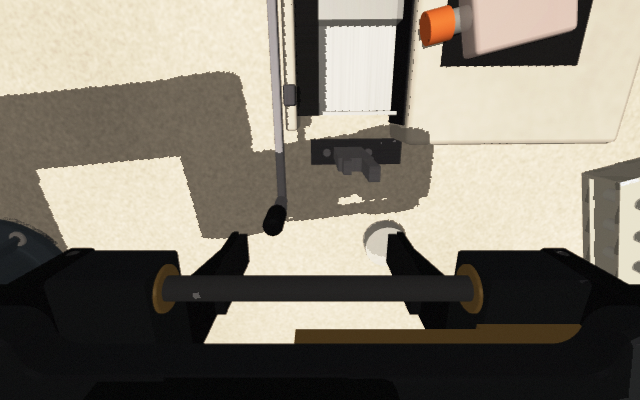

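The knob is at about (275,219), with its axis from (281,207) to (270,229). The bar runs up along column 272–282.

```bash
cat >> h.py <<'E'
def wray(uv,z,pos,R):
    i=vision.camera_info("wrist");K=np.array(i["intrinsics"]);M=np.array(i["mount"])
    d=np.linalg.inv(K)@[uv[0],uv[1],1];d=np.array([d[0],-d[1],-d[2]])
    o=pos+R@M[:3,3];d=R@(M[:3,:3]@d);return o+d*(z-o[2])/d[2]
E
python3 - <<'E'
from h import *
s=bot.read_state();p,R=s["position"],s["tcp_rot"]
k=wray((275,219),.153,p,R);a=wray((272,2),.104,p,R);b=wray((280,150),.1,p,R)
print("knob",k,"bar",a,b,"yaw",np.degrees(np.arctan2(*( (a-b)[:2]*[-1,1]))))
print("keeper wall top centre",wray((373,173),.138,p,R),"lip",wray((346,166),.109,p,R))
print("corner warmer front -y",wray((408,141),.085,p,R))
print("delta tool",R.T@(k-p)*1000, "jaw y",R[:,1])
E
```

```text
knob [0.45889154 0.05703303 0.153     ] bar [0.49875077 0.22884566 0.104     ] [0.47079165 0.10756408 0.1       ] yaw -12.981636443390968
keeper wall top centre [0.55048247 0.07323335 0.138     ] lip [0.53027663 0.07860651 0.109     ]
corner warmer front -y [0.5987197  0.08397582 0.085     ]
delta tool [ -8.38467258 -37.41812137  69.08208884] jaw y [ 0.97196014 -0.23513986 -0.00165021]
```

```bash
python3 -m jog '[[[-4,-19,0],[0,0,0],0],[[-8,-38,0],[0,0,0],0],[[-8,-38,20],[0,0,0],0],[[-8,-38,45],[0,0,0],0],[[-8,-38,70],[0,0,0],0],[[-8,-38,85],[0,0,0],0],[[-8,-38,90],[0,0,0],0],[[-8,-38,90],[0,0,0],0],[[-8,-38,90],[0,0,0],0.3],[[-8,-38,90],[0,0,0],0.55]]' && python3 -m jog '[[[0,0,0],[0,0,0],0.7],[[0,0,0],[0,0,0],0.8],[[0,0,0],[0,0,0],0.9],[[0,0,0],[0,0,0],1],[[0,0,0],[0,0,0],1],[[0,0,0],[0,0,0],1],[[0,0,0],[0,0,0],1],[[0,0,0],[0,0,0],1]]'
python3 - <<'E'
from h import *
import cv2
im=vision.capture("wrist");cv2.imwrite("pics/w2.png",im[:,:,::-1])
im=vision.capture("scene")[130:290,260:430];cv2.imwrite("pics/s2.png",cv2.resize(im[:,:,::-1],None,fx=3.5,fy=3.5,interpolation=cv2.INTER_CUBIC))
E
```

```text
time_s: 2.32
position: [0.4589, 0.0587, 0.1335]
tcp_rot: [[0.232, 0.973, 0.002], [0.973, -0.232, -0.0], [0.0, 0.002, -1.0]]
force: [-0.4, -0.1, -0.8]
opening: 0.92
time_s: 2.98
position: [0.4586, 0.0581, 0.1325]
tcp_rot: [[0.233, 0.972, -0.0], [0.972, -0.233, -0.0], [-0.0, -0.0, -1.0]]
force: [1.5, -0.0, -0.3]
opening: 0.329
```

```bash
python3 -m jog '[[[0,0,0],[0,0,0],1],[[0,0,0],[0,0,0],1],[[0,0,0],[0,0,0],1],[[0,0,0],[0,0,0],1],[[0,0,0],[0,0,0],1],[[0,0,0],[0,0,0],1]]'
```

```text
time_s: 3.58
position: [0.459, 0.0581, 0.1326]
tcp_rot: [[0.233, 0.972, 0.001], [0.972, -0.233, -0.0], [0.0, 0.001, -1.0]]
force: [2.5, -0.8, -0.8]
opening: 0.198
```

```bash
python3 -m jog '[[[0.5,0,-5],[0,-1,0],1],[[1.2,0,-10],[0,-2,0],1],[[2,0,-15],[0,-3,0],1],[[3,0,-20],[0,-4,0],1],[[4,0,-25],[0,-5,0],1],[[5,0,-30],[0,-6,0],1],[[6,0,-35],[0,-7,0],1],[[7,0,-39.5],[0,-8,0],1],[[7,0,-39.5],[0,-8,0],1],[[7,0,-39.5],[0,-8,0],1]]'
python3 - <<'E'
from h import *
import cv2
im=vision.capture("scene")[130:290,260:430];cv2.imwrite("pics/s3.png",cv2.resize(im[:,:,::-1],None,fx=3.5,fy=3.5,interpolation=cv2.INTER_CUBIC))
s=bot.read_state();print(s["force"],s["moment"],s["position"])
R=s["tcp_rot"];c=np.radians(-13.46);print("warmer x in tool",R.T@[np.cos(c),np.sin(c),0],"z",R.T@[0,0,1])
E
```

```text
time_s: 4.42
position: [0.4601, 0.0654, 0.1721]
tcp_rot: [[0.23, 0.973, -0.032], [0.963, -0.232, -0.135], [-0.139, -0.0, -0.99]]
force: [2.6, 0.8, -2.5]
opening: 0.193
[ 2.91151739  2.65870171 -2.68703297] [ 0.26131696 -0.43614654  0.03844197] [0.46005905 0.0653697  0.17188049]
warmer x in tool [ 1.09096890e-04  9.99999964e-01 -2.45677286e-04] z [-1.38637103e-01 -2.28179967e-04 -9.90343224e-01]
```

View pics/s3.png

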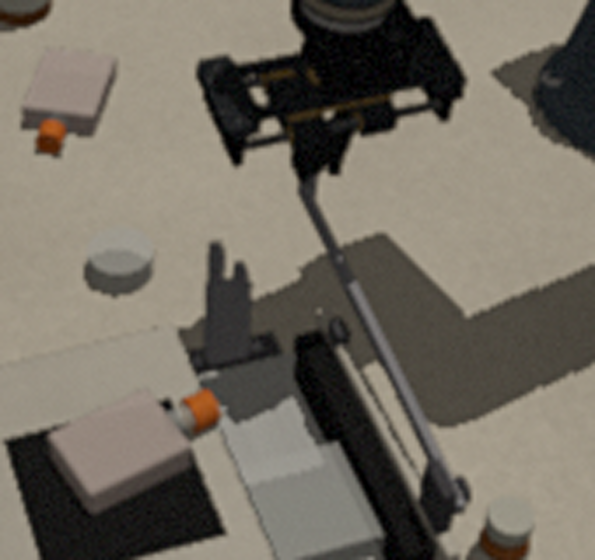

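```bash
python3 -m jog '[[[0,3,0],[0,0,0],1],[[0,8,0],[0,0,0],1],[[0,14,0],[0,0,0],1],[[0,20,0],[0,0,0],1],[[0,26,0],[0,0,0],1],[[0,32,0],[0,0,0],1],[[0,38,0],[0,0,0],1],[[0,44,0],[0,0,0],1],[[0,50,0],[0,0,0],1],[[0,56,0],[0,0,0],1],[[0,60,0],[0,0,0],1],[[0,60,0],[0,0,0],1]]'
cat >> h.py <<'E'
def rep():
    s=bot.read_state();c=np.radians(-13.46);x=np.array([np.cos(c),np.sin(c),0]);y=np.array([-x[1],x[0],0])
    d=s["position"]-[.7376,.1875,0];f=s["force"]
    print("t",round(s["time_s"],2),"TCP in warmer mm",np.round([d@x*1e3,d@y*1e3,d[2]*1e3],1),"F warmer",np.round([f@x,f@y,f[2]],1),"M",np.round(s["moment"],2),"op",round(s["opening"],3))
E
python3 - <<'E'
from h import *
import cv2
rep()
im=vision.capture("wrist");cv2.imwrite("pics/w4.png",im[:,:,::-1])
E
```

```text
time_s: 5.47
position: [0.5159, 0.0517, 0.1705]
tcp_rot: [[0.232, 0.972, -0.04], [0.963, -0.235, -0.133], [-0.139, -0.008, -0.99]]
force: [-2.8, 4.7, -2.1]
opening: 0.201
t 5.47 TCP in warmer mm [-184.  -183.7  170.5] F warmer [-3.8  3.9 -2.1] M [ 0.87  0.27 -0.06] op 0.201
```

View pics/w4.png

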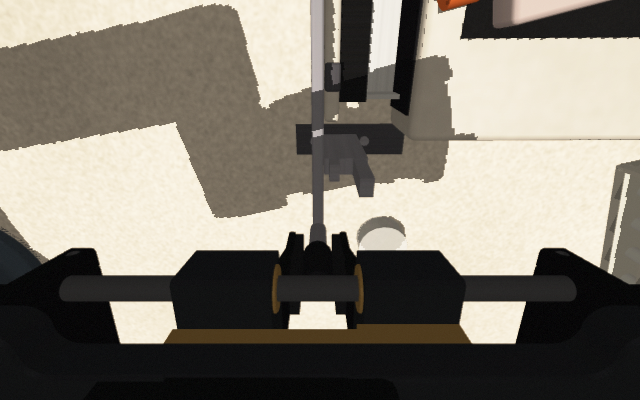

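```bash
R='import h;h.rep()'; python3 -m jog '[[[0,3,0],[0,0,0],1],[[0,6,0],[0,0,0],1],[[0,9,0],[0,0,0],1],[[0,12,0],[0,0,0],1],[[0,12,0],[0,0,0],1]]' >/dev/null; python3 -c "$R"; python3 -m jog '[[[0,1.5,0],[0,0,0],1],[[0,3,0],[0,0,0],1],[[0,3,0],[0,0,0],1]]' >/dev/null; python3 -c "$R"; python3 -m jog '[[[0,1,0],[0,0,0],1],[[0,2,0],[0,0,0],1],[[0,2,0],[0,0,0],1]]' >/dev/null;  python3 -c "$R"
```

```text
t 5.93 TCP in warmer mm [-173.3 -183.7  170.2] F warmer [-5.6  3.7 -2. ] M [ 0.89  0.48 -0.14] op 0.198
t 6.18 TCP in warmer mm [-171.  -183.8  170.1] F warmer [-5.9  4.3 -3. ] M [ 0.96  0.68 -0.16] op 0.194
t 6.43 TCP in warmer mm [-169.3 -183.8  170. ] F warmer [-7.9  3.9 -2.3] M [ 0.95  0.72 -0.26] op 0.197
```

```bash
R='import h;h.rep()'; python3 -m jog '[[[0,1,0],[0,0,0],1],[[0,2,0],[0,0,0],1],[[0,2,0],[0,0,0],1],[[0,2,0],[0,0,0],1]]' >/dev/null; python3 -c "$R"; python3 -m jog '[[[0,1,0],[0,0,0],1],[[0,2,0],[0,0,0],1],[[0,2,0],[0,0,0],1],[[0,2,0],[0,0,0],1]]' >/dev/null; python3 -c "$R"
```

```text
t 6.77 TCP in warmer mm [-167.4 -183.8  170. ] F warmer [-7.3  3.9 -3.2] M [ 0.93  0.69 -0.22] op 0.193
t 7.1 TCP in warmer mm [-165.5 -183.8  170. ] F warmer [-6.5  3.8 -2.2] M [ 0.94  0.74 -0.21] op 0.198
```

No contact yet, so I'll keep going in small steps.

```bash
R='import h;h.rep()'; python3 -m jog '[[[0,1,0],[0,0,0],1],[[0,2,0],[0,0,0],1],[[0,2,0],[0,0,0],1],[[0,2,0],[0,0,0],1]]' >/dev/null; python3 -c "$R"; python3 -m jog '[[[0,1,0],[0,0,0],1],[[0,1.5,0],[0,0,0],1],[[0,1.5,0],[0,0,0],1],[[0,1.5,0],[0,0,0],1]]' >/dev/null; python3 -c "$R"
```

```text
t 7.43 TCP in warmer mm [-163.6 -183.8  170. ] F warmer [-7.9  4.1 -2.3] M [ 0.94  0.76 -0.17] op 0.2
t 7.77 TCP in warmer mm [-162.3 -183.8  169.9] F warmer [-7.4  3.5 -2.3] M [ 0.99  0.79 -0.19] op 0.197
```

```bash
R='import h;h.rep()'; python3 -m jog '[[[0,1,0],[0,0,0],1],[[0,1.5,0],[0,0,0],1],[[0,1.5,0],[0,0,0],1],[[0,1.5,0],[0,0,0],1]]' >/dev/null; python3 -c "$R"; python3 -m jog '[[[0,1,0],[0,0,0],1],[[0,1.5,0],[0,0,0],1],[[0,1.5,0],[0,0,0],1],[[0,1.5,0],[0,0,0],1]]' >/dev/null; python3 -c "
import h,cv2;h.rep()
im=h.vision.capture('wrist')[100:270,240:460];cv2.imwrite('pics/w5.png',cv2.resize(im[:,:,::-1],None,fx=3.5,fy=3.5,interpolation=cv2.INTER_CUBIC))"
```

```text
t 8.1 TCP in warmer mm [-160.9 -183.8  169.9] F warmer [-8.1  3.5 -3. ] M [ 0.99  0.82 -0.21] op 0.2
t 8.43 TCP in warmer mm [-159.4 -183.8  169.9] F warmer [-7.5  4.  -2.4] M [ 0.99  0.78 -0.16] op 0.199
```

View pics/w5.png

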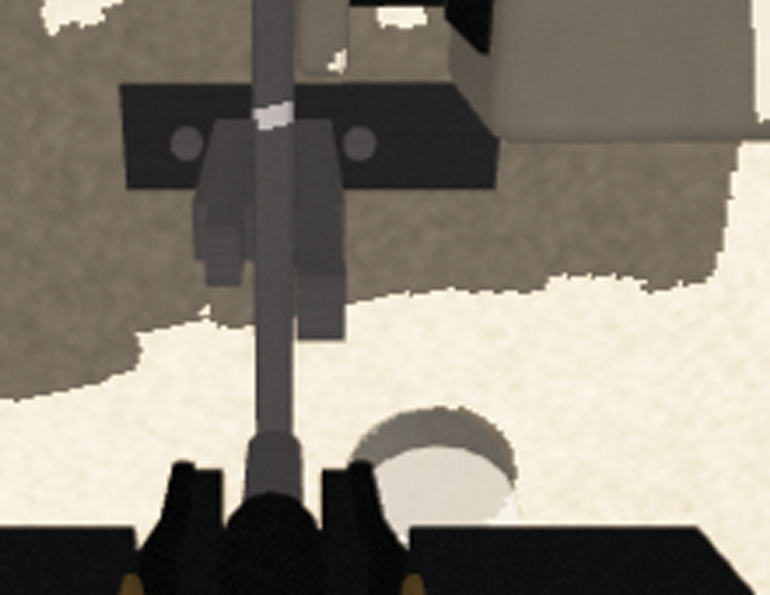

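The bar (columns 255–293 in the crop) lies between the lip (right edge 243) and the rear wall (left edge 300), so it is over the notch. I'll back off 0.5 mm and lower gently along the arc.

```bash
R='import h;h.rep()'; python3 -m jog '[[[0,-0.5,0],[0,0,0],1],[[-0.5,-0.5,5],[0,1,0],1],[[-0.8,-0.5,7.5],[0,1.5,0],1],[[-1,-0.5,10],[0,2,0],1],[[-1,-0.5,10],[0,2,0],1]]' >/dev/null; python3 -c "$R"; python3 -m jog '[[[-0.3,0,2.5],[0,0.5,0],1],[[-0.5,0,5],[0,1,0],1],[[-0.8,0,7.5],[0,1.5,0],1],[[-0.8,0,7.5],[0,1.5,0],1]]' >/dev/null; python3 -c "$R"
```

```text
t 8.9 TCP in warmer mm [-159.3 -186.2  159.9] F warmer [-6.3  4.5 -2.3] M [ 1.08  0.6  -0.05] op 0.198
t 9.23 TCP in warmer mm [-159.3 -187.6  152.7] F warmer [-5.5  6.2 -2.7] M [ 1.07  0.59 -0.07] op 0.201
```

```bash
R='import h;h.rep()'; python3 -m jog '[[[-0.3,0,2.5],[0,0.5,0],1],[[-0.5,0,5],[0,1,0],1],[[-0.8,0,7.5],[0,1.5,0],1],[[-0.8,0,7.5],[0,1.5,0],1]]' >/dev/null; python3 -c "$R"; python3 -m jog '[[[-0.3,0,2.5],[0,0.5,0],1],[[-0.4,0,4],[0,0.8,0],1],[[-0.4,0,4],[0,0.8,0],1]]' >/dev/null; python3 -c "$R"
```

```text
t 9.57 TCP in warmer mm [-159.3 -188.9  145.3] F warmer [-5.9  3.8 -2.9] M [ 1.06  0.56 -0.05] op 0.197
t 9.82 TCP in warmer mm [-159.2 -189.5  141.5] F warmer [-6.2  5.2 -2.7] M [ 1.02  0.61 -0.05] op 0.201
```

```bash
R='import h;h.rep()'; python3 -m jog '[[[-0.1,0,1],[0,0.2,0],1],[[-0.2,0,1.5],[0,0.3,0],1],[[-0.2,0,1.5],[0,0.3,0],1]]' >/dev/null; python3 -c "$R"; python3 -m jog '[[[-0.1,0,1],[0,0.2,0],1],[[-0.2,0,1.5],[0,0.3,0],1],[[-0.2,0,1.5],[0,0.3,0],1]]' >/dev/null; python3 -c "$R"
```

```text
t 10.07 TCP in warmer mm [-159.2 -189.6  140.9] F warmer [-7.9  5.3  1.7] M [ 1.01  0.83 -0.1 ] op 0.198
t 10.32 TCP in warmer mm [-159.2 -189.5  140.8] F warmer [-10.1   6.4  11.3] M [ 1.08  1.3  -0.11] op 0.198
```

Contact is at TCP z 140.9, the height predicted for a level bar. I'll ease off the downforce and let the drawer come back against the lip.

```bash
R='import h;h.rep()'; python3 -m jog '[[[0,0,-1.5],[0,0,0],1],[[0,-1,-1.5],[0,0,0],1],[[0,-2,-1.5],[0,0,0],1],[[0,-2,-1.5],[0,0,0],1]]' >/dev/null; python3 -c "$R"; python3 -m jog '[[[0,-1,0],[0,0,0],1],[[0,-1,0],[0,0,0],1]]' >/dev/null; python3 -c "$R"
```

```text
t 10.65 TCP in warmer mm [-159.4 -189.5  141. ] F warmer [-4.   5.5 -0.6] M [ 0.95  0.35 -0.03] op 0.196
t 10.82 TCP in warmer mm [-159.9 -189.5  141. ] F warmer [-2.2  5.4 -1.7] M [ 0.95  0.23 -0.03] op 0.197
```

```bash
R='import h;h.rep()'; python3 -m jog '[[[0,-0.5,0],[0,0,0],1],[[0,-1,0],[0,0,0],1],[[0,-1,0],[0,0,0],1]]' >/dev/null; python3 -c "$R"; python3 -m jog '[[[0,-0.5,0],[0,0,0],1],[[0,-1,0],[0,0,0],1],[[0,-1,0],[0,0,0],1]]' >/dev/null; python3 -c "$R"
```

```text
t 11.07 TCP in warmer mm [-160.7 -189.5  141. ] F warmer [-3.4  5.7 -2. ] M [ 0.95  0.19 -0.05] op 0.196
t 11.32 TCP in warmer mm [-161.7 -189.5  141. ] F warmer [-2.7  5.1 -2.1] M [ 0.92  0.17 -0.04] op 0.195
```

```bash
R='import h;h.rep()'; python3 -m jog '[[[0,-0.5,0],[0,0,0],1],[[0,-1,0],[0,0,0],1],[[0,-1,0],[0,0,0],1]]' >/dev/null; python3 -c "$R"; python3 -m jog '[[[0,-0.5,0],[0,0,0],1],[[0,-1,0],[0,0,0],1],[[0,-1,0],[0,0,0],1]]' >/dev/null; python3 -c "$R"
```

```text
t 11.57 TCP in warmer mm [-162.6 -189.5  141. ] F warmer [-2.9  5.6 -1.3] M [ 0.96  0.21 -0.07] op 0.197
t 11.82 TCP in warmer mm [-163.2 -189.5  141. ] F warmer [-2.   5.7 -2.9] M [0.95 0.06 0.02] op 0.199
```

```bash
R='import h;h.rep()'; python3 -m jog '[[[0,-0.5,0],[0,0,0],1],[[0,-1,0],[0,0,0],1],[[0,-1,0],[0,0,0],1]]' >/dev/null; python3 -c "$R"; python3 -m jog '[[[0,-0.5,0],[0,0,0],1],[[0,-1,0],[0,0,0],1],[[0,-1,0],[0,0,0],1]]' >/dev/null; python3 -c "
import h,cv2;h.rep()
im=h.vision.capture('wrist')[100:270,240:460];cv2.imwrite('pics/w6.png',cv2.resize(im[:,:,::-1],None,fx=3.5,fy=3.5,interpolation=cv2.INTER_CUBIC))"
```

```text
t 12.07 TCP in warmer mm [-163.3 -189.5  141.1] F warmer [-0.8  4.9 -3.3] M [ 0.88 -0.11  0.02] op 0.195
t 12.32 TCP in warmer mm [-163.2 -189.5  141.3] F warmer [ 0.6  4.9 -4.9] M [ 0.83 -0.4   0.04] op 0.2
```

View pics/w6.png

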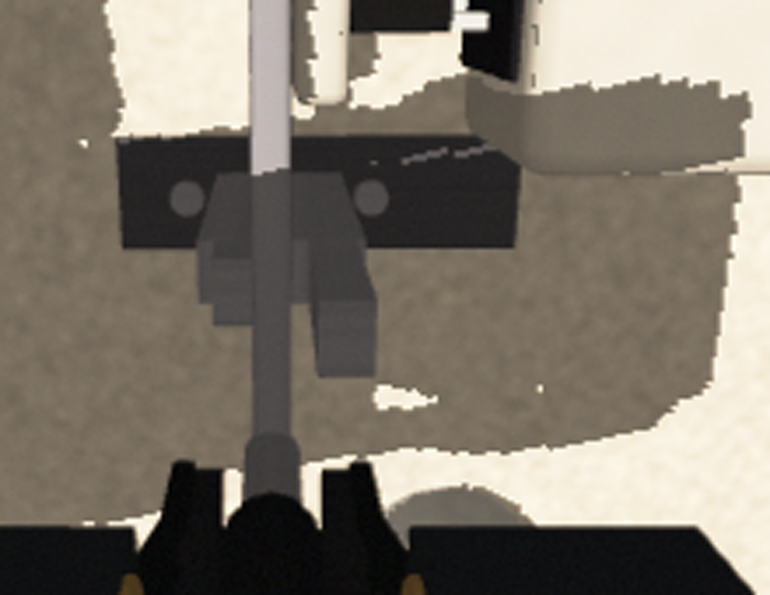

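The bar sits down in the notch against the lip and the force confirms the lip stop. I'll centre the load, release, and retreat upwards.

```bash
python3 -m jog '[[[0,1,0.8],[0,0,0],1],[[0,1.5,0.8],[0,0,0],1],[[0,1.5,0.8],[0,0,0],0.9],[[0,1.5,0.8],[0,0,0],0.7],[[0,1.5,0.8],[0,0,0],0.5],[[0,1.5,0.8],[0,0,0],0.4],[[0,1.5,0.8],[0,0,0],0.4],[[0,1.5,0.8],[0,0,0],0.4],[[0,1.5,0.8],[0,0,0],0.4]]' && python3 -m jog '[[[0,0,-5],[0,0,0],0.4],[[0,0,-15],[0,0,0],0.4],[[0,0,-30],[0,0,0],0.4],[[0,0,-50],[0,0,0],0.4],[[0,0,-75],[0,0,0],0.4],[[0,-25,-100],[0,0,0],0.4],[[0,-50,-110],[0,0,0],0.4],[[0,-50,-110],[0,0,0],0.4]]'
python3 - <<'E'
from h import *
import cv2
rep()
a=vision.capture("scene");b=vision.capture("top")
cv2.imwrite("pics/s7f.png",a[:,:,::-1])
a=cv2.resize(a[150:300,225:400,::-1],None,fx=2.28,fy=2.28,interpolation=cv2.INTER_CUBIC);b=cv2.resize(b[120:260,180:345,::-1],None,fx=2.4,fy=2.4,interpolation=cv2.INTER_CUBIC)
w=cv2.resize(vision.capture("wrist")[50:350,150:450,::-1],(342,342))
h_=342;cv2.imwrite("pics/f7.png",np.hstack([a[:h_],np.pad(b,((0,max(0,h_-b.shape[0])),(0,0),(0,0)))[:h_]]))
E
```

```text
time_s: 13.12
position: [0.5361, 0.0398, 0.1412]
tcp_rot: [[0.233, 0.972, -0.007], [0.972, -0.233, -0.027], [-0.028, 0.0, -1.0]]
force: [0.1, 0.4, 0.2]
opening: 0.552
time_s: 13.78
position: [0.4849, 0.056, 0.2544]
tcp_rot: [[0.232, 0.973, -0.006], [0.972, -0.232, -0.027], [-0.027, 0.001, -1.0]]
force: [0.5, 0.0, -0.4]
opening: 0.598
t 13.78 TCP in warmer mm [-215.2 -186.7  254.4] F warmer [ 0.5  0.2 -0.4] M [-0.11  0.11 -0.03] op 0.598
```

View pics/f7.png

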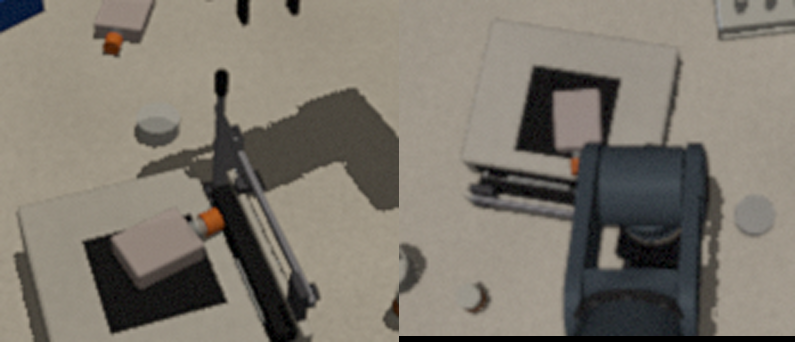

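Run:
```python
from h import *
c,n=np.cos(-.235),np.sin(-.235)
for z in(.15,.155,.16,.171):
    P=[-.1633,-.195];print(z,proj("scene",np.array([.7376+c*P[0]-n*P[1],.1875+n*P[0]+c*P[1],z])))
rep();bot.hand_in()
```

```text
0.15 [321.63557876 187.18489192]
0.155 [321.66468364 185.87485408]
0.16 [321.69395372 184.55738053]
0.171 [321.75893638 181.63245105]
t 13.93 TCP in warmer mm [-211.3 -187.   252.1] F warmer [0.2 0.  0.2] M [-0.13  0.03 -0.07] op 0.598
the job is handed in; nothing more can be done
```

The drawer is shut and latched, and it stayed shut after I let go. I handed the job in at 13.9 s.

**What I did**
- I gripped the knob, lifted the bar about 8°, and pushed the drawer in with the bar raised until the wrist camera showed it over the notch. It did not touch the keeper on the way in.
- I lowered it in small steps. It touched the notch floor at the height predicted for a level bar, with a peak of about 11 N on the floor.
- I then eased the drawer back until the lip stopped it, released the knob, and backed away upwards.

**Last checks**
- **Bar position:** in the scene picture the knob is at about (322, 186). The predicted position for a level bar at the lip is (321.7, 185.9), so the bar is fully down.
- **Drawer:** its opening is about 11 mm, inside the 8–40 mm range for latched.
- **Keeper:** the lip stop puts it about 9–13 mm towards +x from its mark, within the stated ±14 mm.
- **Robot:** it is clear of everything, with wrist force near zero.
- **Bystanders:** the top flask, jar and dish look where they were. The side flask, beaker, tip box and media bottle were only partly in view or out of view in the last picture I looked at. The arm passed well above the beaker and did not go near the other three.

No check failed or disagreed with another.

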